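Sort the returned bottles by weight

TASK

Heft each of the three look-alike white bottles in the slanted rack. Stand every bottle that weighs more than 350 g upright inside the rimmed tray and every lighter one upright on the flat plate without a rim, each set down and not dropped (a few tens of grams either side of 350 may go on either), and leave the other things on the bench where they stand.

Things in the scene. Friction and masses are not known exactly. Their poses are not given: they have to be found in the camera images.
- bottle_a: white screw-cap bottle, one of three look-alikes: body 44 mm across, straight-sided from base to 68 mm, cap 34 mm across, 94 mm tall in all. Mass hidden, 120 to 620 g. Origin: centre of its underside; z along its axis to the cap. It starts in a rack pocket, its axis leaning 30 degrees, with 62 mm of it standing out of the pocket's mouth along its axis
- bottle_b: white screw-cap bottle, one of three look-alikes: body 44 mm across, straight-sided from base to 68 mm, cap 34 mm across, 94 mm tall in all. Mass hidden, 120 to 620 g. Origin: centre of its underside; z along its axis to the cap. It starts in a rack pocket, its axis leaning 30 degrees, with 62 mm of it standing out of the pocket's mouth along its axis
- bottle_c: white screw-cap bottle, one of three look-alikes: body 44 mm across, straight-sided from base to 68 mm, cap 34 mm across, 94 mm tall in all. Mass hidden, 120 to 620 g. Origin: centre of its underside; z along its axis to the cap. It starts in a rack pocket, its axis leaning 30 degrees, with 62 mm of it standing out of the pocket's mouth along its axis
- rack: fixed slanted rack: a grey block 300 mm long (y), 70 mm wide, 40 mm thick on a metal foot plate 120 x 310 mm. Three square pockets 48 mm wide and 32 mm deep, 100 mm apart along y. Block's highest edge 78 mm above the bench. Origin: centre of the foot's underside; z up, -x (front) roughly towards the robot
- pocket_b (a point): centre of the mouth of the rack's middle pocket, in the slanted upper face; axes as the rack's. All pockets lean 30 degrees from vertical to the front: out of a pocket is the direction (-0.5, 0, 0.866) in the rack's frame
- tray: flat tray with a rim, of bare metal on the bench, fixed, 100 mm (x) by 260 mm (y): floor 4 mm thick, rim 4 mm wide and 16 mm high all round (12 mm above the floor). For bottles over 350 g. Origin: centre of its underside, z up. Room for three bottles in a row along y, 85 mm apart
- plate: flat plate without a rim, of bare metal on the bench, fixed, 100 mm (x) by 260 mm (y), 4 mm thick. For bottles under 350 g. Origin: centre of its underside, z up. Room for three bottles in a row along y, 85 mm apart
- crucible: small white lidded crucible, 44 mm wide, 48 mm tall, loose bystander; origin at its underside's centre
- stopper: rubber stopper standing narrow end up, 38 mm wide, 36 mm tall, loose bystander; origin at its underside's centre
- beaker: small glass beaker, 44 mm wide, 58 mm tall, loose bystander; origin at its underside's centre

How it is judged:
At the end, for the whole second after the job is handed in: Each of the three bottles stands at rest and upright (within 0.1 rad), its middle within 34 mm (x) and 112 mm (y) of the middle of the rimmed tray if it weighs more than 350 g, of the flat plate if less; a bottle between 310 and 390 g may stand on either (((x of bottle_a in the frame of tray between -0.034 and 0.034 m and y of bottle_a in the frame of tray between -0.112 and 0.112 m and contact force between bottle_a and tray above 3.04 N) or (x of bottle_a in the frame of plate between -0.034 and 0.034 m and y of bottle_a in the frame of plate between -0.112 and 0.112 m and contact force between bottle_a and plate between 0.5 and 3.83 N)) and angle between each of bottle_a, bottle_b, bottle_c's own z axis and vertical below 0.1 rad and linear speed of each of bottle_a, bottle_b, bottle_c below 0.02 m/s and ((x of bottle_b in the frame of tray between -0.034 and 0.034 m and y of bottle_b in the frame of tray between -0.112 and 0.112 m and contact force between bottle_b and tray above 3.04 N) or (x of bottle_b in the frame of plate between -0.034 and 0.034 m and y of bottle_b in the frame of plate between -0.112 and 0.112 m and contact force between bottle_b and plate between 0.5 and 3.83 N)) and ((x of bottle_c in the frame of tray between -0.034 and 0.034 m and y of bottle_c in the frame of tray between -0.112 and 0.112 m and contact force between bottle_c and tray above 3.04 N) or (x of bottle_c in the frame of plate between -0.034 and 0.034 m and y of bottle_c in the frame of plate between -0.112 and 0.112 m and contact force between bottle_c and plate between 0.5 and 3.83 N))); the robot touches nothing.
It fails at once if a bottle is dropped or knocked about: it moves faster than 0.4 m/s while the fingers do not hold it (linear speed of bottle_a above 0.4 m/s and contact force between bottle_a and the fingers below 0.1 N).
It fails at once if a bottle is dropped or knocked about: it moves faster than 0.4 m/s while the fingers do not hold it (linear speed of bottle_b above 0.4 m/s and contact force between bottle_b and the fingers below 0.1 N).
It fails at once if a bottle is dropped or knocked about: it moves faster than 0.4 m/s while the fingers do not hold it (linear speed of bottle_c above 0.4 m/s and contact force between bottle_c and the fingers below 0.1 N).
It fails at once if the crucible, stopper or beaker is pushed more than 30 mm or tipped over (distance of any of crucible, stopper, beaker from where it was at the start of the episode above 0.03 m or angle between any of crucible, stopper, beaker's own z axis and vertical above 0.6 rad).
It also fails if it takes over 69 s, if anything falls off the work surface, if the arm or the gripper's body presses on something with over 40 N, if the wrist force passes 120 N, or if a joint passes its speed limit or range.

ROBOT

A 6-joint arm with a two-finger parallel gripper is mounted at the origin on a cart in front of the work surface, level with it; the furniture and walls round the work are solid. World frame = base frame: x ahead of the robot, y to its left, z up, the work surface at z = 0. Lengths are in m, angles in rad, forces in N, time in s.
With the tool pointing down it reaches from about 0.4 to 0.825 m from the base axis. Payload 7 kg.
Tool frame: the origin (TCP) lies midway between the tips of the shut fingers; the grasp point (between the pads) lies 19 mm behind it (grip_point_offset is the distance from the TCP to the grasp point, in m); z points along the fingers, y is the line along which they close (so a half turn about z gives the same grasp; the last joint's range is limited). The gripper opens to 88 mm and grips with 3 to 60 N. Pads are 19 mm wide; open, the fingers measure 130 mm over their backs; the gripper's body (78 mm by 193 mm) begins 47 mm behind the grasp point.
Start: joints at [1.505, 0.359, 0.012, 0, -1.224, -0.288], TCP at [0.234, 0.633, 0.227] pointing down, gripper open.
Joint ranges: [-3.07, 3.07], [-1.43, 2.12], [-1.02, 1.25], [-3.03, 1.67], [-3.05, -0], [-3.03, 3.03]. Speed limits (rad/s): [2.39, 2.39, 3.01, 3.14, 3.14, 3.14].

INTERFACE

Orientations are given as [roll, pitch, yaw] about the fixed x, y, z axes, in that order (R = Rz(yaw) Ry(pitch) Rx(roll)).
In Python, from station import get_state, grab_frame, camera_params, job_done, grip_point_offset gives the robot as it stands.
- The arm moves only by the shell command python3 -m creep 'ROWS' [FORCE]. ROWS is JSON, a list that holds one entry, the list of rows, each a list of 7 numbers: the finger opening in cm, from 0 to 8.76, then the shift along the tool's x, y, z in cm, then the turn, a rotation vector about the tool's x, y, z in rad. In form: [[[fingers, tx, ty, tz, wx, wy, wz], ...]]. A call has 1 to 20 rows; each row is the pose to reach, as a shift and turn from the pose commanded when the call began, along the tool's axes at that moment; what a row does not reach only later rows make up. A row lasts 1/8 s, in which the tool goes at most 62.5 mm and 10.7 degrees, less where a joint would pass 70% of its speed; a pose out of reach is approached as far as the arm can. A call with a gripper value outside its range is refused whole. The fingers move at their own pace and stop on an object; FORCE is the grip in N (left out, the last holds). Time passes only in rows, so rows that repeat a pose let the fingers close. It gives the time, the measured TCP pose, the force, the opening and the grip force at its end, in the units of the state.
- get_state(): the state, without advancing time (a new reading comes with each control period).
- grab_frame(name): name is "scene" or "side" or "wrist"; returns the picture (480x640x3 uint8, blue, green, red); there is no depth.
- camera_params(name): a dict with "vertical_fov" (degrees; the focal length in pixels is half the picture's height over the tangent of half this angle, whatever the lens; pixels are square), "cx", "cy" (the principal point, pixels), "view" (4x4, takes a point from world to camera coordinates). Camera axes: x right, y down, z forward; pixel columns grow to the right and rows downward; lengths in m; the calibration is good to about 2 mm. A picture is of the moment at which its call begins: read the wrist's pose just before it. camera_params takes no time and is no camera call; for the wrist camera it gives the pose at the moment of the call.
- job_done(): hands the job in; it is judged then, once.
The state is a dict: "t": time; "q": joint angles; "qd": joint speeds; "joint_efforts": joint torques, N m; "eef_pos": TCP position; "ee_rot": TCP orientation; "force": force on the tool from outside, world axes, zero at the start; "moment": the same for the moment, N m; "width": finger opening in m; "gripper_force": force on a finger pad.
Only numpy, scipy, OpenCV 4.12 (cv2) and the standard library are available. Lean on these libraries where they do the work, as an engineer would, in place of code of your own. Each camera call takes 0.05 s, during which the arm holds its last target. There are 200 camera calls.

## Working session

There is one attempt and no reset: what is moved stays moved. The work goes in short steps, Python scripts to look and compute and a shell command to move; the robot and the scene stay as the last step left them, time stands still between calls to the robot, and variables do not carry over. Pictures are saved under pics/ and viewed, at most 10 in all, crops included, and the job is handed in when it is done.

```bash
mkdir -p pics; ls; python3 - <<'E'
from station import *
import cv2, json
print(get_state()); print(grip_point_offset if not callable(grip_point_offset) else grip_point_offset())
ims=[]
for n in ("scene","side"):
    im=grab_frame(n); cv2.imwrite(f"pics/{n}0.png",im); p=camera_params(n); print(n,p)
E
```

```text
pics
{'t': 0.0, 'q': array([ 1.50508635e+00,  3.59357129e-01,  1.10626283e-02, -3.51714751e-04,
       -1.22410253e+00, -2.88096606e-01]), 'qd': array([ 0.00013485, -0.00071251, -0.00090539,  0.00290151,  0.00047708,
       -0.0002919 ]), 'joint_efforts': array([-2.83019544e-04, -5.82716095e+01,  2.93039292e+01,  6.99648678e+00,
        6.81288730e-03, -1.68359693e-04]), 'eef_pos': array([0.23372546, 0.63272015, 0.22564329]), 'ee_rot': array([ 3.13996397e+00, -1.37838747e-04, -3.53926242e-01]), 'force': array([ 0.34969705,  0.42544627, -0.8191653 ]), 'moment': array([ 0.02982219, -0.00559078,  0.01772377]), 'gripper_force': 0.0, 'width': 0.08745190664447518}
0.0188
scene {'vertical_fov': 44.16203194898816, 'cx': 327.3810978511414, 'cy': 243.87696494676285, 'view': array([[ 0.68789078, -0.72543334,  0.02351047, -0.30774615],
       [-0.35688666, -0.36626761, -0.85934856,  0.28143769],
       [ 0.63201122,  0.58274738, -0.51084959,  0.8488979 ],
       [ 0.        ,  0.        ,  0.        ,  1.        ]])}
side {'vertical_fov': 48.71154942093034, 'cx': 309.89383872505846, 'cy': 228.46443325597613, 'view': array([[ 0.99691428, -0.07844625, -0.00284746, -0.54380484],
       [-0.04336955, -0.52019037, -0.85294845,  0.11568225],
       [ 0.06542938,  0.85043998, -0.52198739,  1.07618199],
       [ 0.        ,  0.        ,  0.        ,  1.        ]])}
```

View pics/scene0.png

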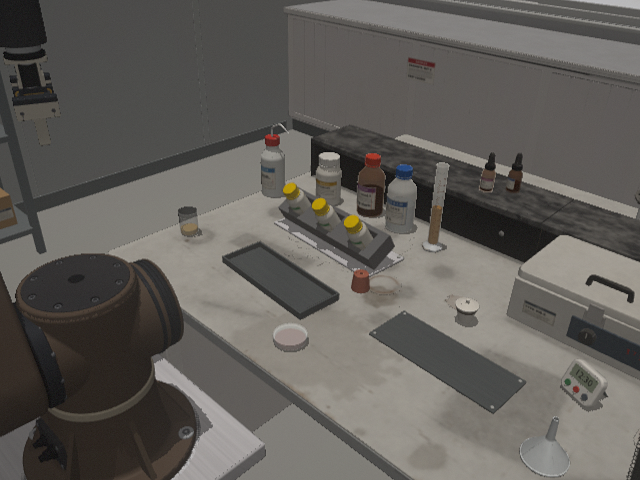

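View pics/side0.png

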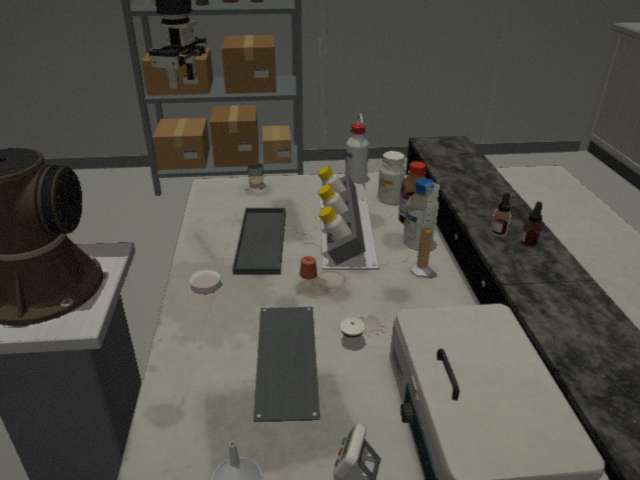

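The scene view shows the rimmed tray at (280,277), the plate at (447,357), and the yellow bottle caps at (291,190), (322,210) and (356,228). The crucible is at (466,307), the stopper at (360,281) and the beaker at (188,222). In the side view the caps are at (327,174), (328,192) and (329,214).

```bash
cat > h.py <<'E'
import numpy as np, cv2
from station import *
from scipy.spatial.transform import Rotation as Ro
def ray(p,px):
    f=240/np.tan(np.radians(p["vertical_fov"])/2); V=np.array(p["view"])
    d=np.array([(px[0]-p["cx"])/f,(px[1]-p["cy"])/f,1]); R=V[:3,:3]
    return -R.T@V[:3,3], R.T@d
def onz(p,px,z):
    o,d=ray(p,px); return o+d*(z-o[2])/d[2]
def tri(rays):
    A=0;b=0
    for o,d in rays:
        d=d/np.linalg.norm(d);M=np.eye(3)-np.outer(d,d);A=A+M;b=b+M@o
    x=np.linalg.solve(A,b)
    return x,[np.linalg.norm(np.cross(x-o,d/np.linalg.norm(d))) for o,d in rays]
def blobs(m,amin):
    n,l,s,c=cv2.connectedComponentsWithStats(m.astype(np.uint8))
    return [(s[i],c[i],l==i) for i in range(1,n) if s[i,4]>=amin]
E
python3 - <<'E'
from h import *
np.set_printoptions(precision=4,suppress=True)
caps={}
for n in("scene","side"):
    im=cv2.imread(f"pics/{n}0.png"); p=camera_params(n)
    h=cv2.cvtColor(im,cv2.COLOR_BGR2HSV)
    y=(h[...,0]>18)&(h[...,0]<35)&(h[...,1]>140)&(h[...,2]>90)
    bs=sorted([b for b in blobs(y,40)],key=lambda b:b[1][1])
    print(n,[(b[0][4],b[1].round(1)) for b in bs]); caps[n]=[ray(p,b[1]) for b in bs]
    box={"scene":[("tray",(280,277)),("plate",(447,357))],"side":[("tray",(261,240)),("plate",(287,362))]}[n]
    for nm,c in box:
        ref=im[c[1],c[0]].astype(int); g=im.max(2)<85
        b=[b for b in blobs(g,500) if b[2][c[1],c[0]]]
        print(nm,ref,[x[0] for x in b])
        if b:
            cn=max(cv2.findContours(b[0][2].astype(np.uint8),0,1)[0],key=cv2.contourArea)
            z=.016 if nm=="tray" else .004
            w=np.array([onz(p,q[0],z)[:2] for q in cn],dtype=np.float32)
            r=cv2.minAreaRect(w); print(n,nm,r)
for a,b in zip(caps["scene"],caps["side"]): print("cap",*tri([a,b]))
E
```

```text
scene [(np.int32(183), array([290.9, 190.3])), (np.int32(211), array([320.2, 205.9])), (np.int32(225), array([352.7, 223.2]))]
tray [72 72 72] [array([ 222,  242,  117,   78, 4162], dtype=int32)]
scene tray ((0.43558216094970703, 0.12714631855487823), (0.27424782514572144, 0.10988277941942215), 85.20359802246094)
plate [73 75 75] [array([ 369,  311,  157,  103, 5987], dtype=int32)]
scene plate ((0.4835962653160095, -0.23913975059986115), (0.25951460003852844, 0.10138946771621704), 87.70026397705078)
side [(np.int32(119), array([325.7, 172. ])), (np.int32(147), array([327. , 191.1])), (np.int32(180), array([327.8, 213.2]))]
tray [59 62 62] [array([ 232,  208,   54,   67, 2988], dtype=int32)]
side tray ((0.44427618384361267, 0.11872775107622147), (0.2751047611236572, 0.10049064457416534), 85.279052734375)
plate [58 60 56] [array([ 253,  307,   67,  115, 6676], dtype=int32)]
side plate ((0.48646923899650574, -0.2430233210325241), (0.2616407871246338, 0.0990942120552063), 87.5739974975586)
cap [0.6054 0.2667 0.103 ] [np.float64(7.021917702716493e-05), np.float64(7.021917702733292e-05)]
cap [0.5979 0.1675 0.1026] [np.float64(0.0001157848896310248), np.float64(0.00011578488963104826)]
cap [0.5889 0.0662 0.1034] [np.float64(0.00035650224970583774), np.float64(0.0003565022497058795)]
```

```bash
cat >> h.py <<'E'
PHI=-0.082; YR=np.array([-np.sin(PHI),np.cos(PHI),0]); XR=np.array([np.cos(PHI),np.sin(PHI),0]); U=-.5*XR+np.array([0,0,.866])
CAPS=np.array([[.6054,.2667,.103],[.5979,.1675,.1026],[.5889,.0662,.1034]])
def frame(z,y): return np.column_stack([np.cross(y,z),y,z])
RT=frame(-U/np.linalg.norm(U),-YR)              # tilted, for the rack
def down(phi): return frame(np.array([0,0,-1.]),np.array([np.sin(phi),-np.cos(phi),0]))
def grasp(i): return CAPS[i]-.025*U-.0188*U      # TCP
def go(p,R):
    s=get_state(); R0=Ro.from_euler("xyz",s["ee_rot"]).as_matrix()
    t=R0.T@(np.array(p)-s["eef_pos"])*100; w=Ro.from_matrix(R0.T@R).as_rotvec()
    print("t cm",t.round(2),"w",w.round(3),"err mm",np.round((np.array(p)-s["eef_pos"])*1000,1))
def meas(n=8):
    F=[]
    for i in range(n): grab_frame("wrist"); F.append(get_state()["force"])
    F=np.array(F); print("F",F.mean(0).round(3),"sd",F.std(0).round(3),"t",get_state()["t"]); return F.mean(0)
E
python3 - <<'E'
from h import *
g=grasp(0); print(g, g+.09*U); go(g+.09*U,RT)
E
```

```text
[0.62722641 0.26490621 0.0650692 ] [0.58237762 0.26859208 0.1430092 ]
t cm [45.32 22.07  8.31] w [ 0.073  0.52  -0.265] err mm [ 348.6 -364.2  -82.7]
```

```bash
python3 -m creep '[[[8.7,20,10,1,0.03,0.2,-0.12],[8.7,20,10,1,0.03,0.2,-0.12],[8.7,20,10,1,0.03,0.2,-0.12],[8.7,20,10,1,0.03,0.2,-0.12],[8.7,45.3,22.1,8.3,0.073,0.52,-0.265],[8.7,45.3,22.1,8.3,0.073,0.52,-0.265],[8.7,45.3,22.1,8.3,0.073,0.52,-0.265],[8.7,45.3,22.1,8.3,0.073,0.52,-0.265],[8.7,45.3,22.1,8.3,0.073,0.52,-0.265],[8.7,45.3,22.1,8.3,0.073,0.52,-0.265],[8.7,45.3,22.1,8.3,0.073,0.52,-0.265],[8.7,45.3,22.1,8.3,0.073,0.52,-0.265]]]' 40
python3 - <<'E'
from h import *
g=grasp(0); go(g+.09*U,RT); go(g,RT)
print(get_state()["q"].round(2)); meas(8)
cv2.imwrite("pics/w1.png",grab_frame("wrist")); cv2.imwrite("pics/s1.png",grab_frame("side"))
E
```

```text
t: 1.6
eef_pos: [0.5818, 0.2706, 0.144]
ee_rot: [-3.139, -0.524, -0.081]
force: [0.1, -0.1, 1.1]
width: 0.0868
gripper_force: 0.0
t cm [0.02 0.2  0.13] w [-0.003 -0.     0.001] err mm [ 0.6 -2.  -1. ]
t cm [0.01 0.22 9.13] w [-0.003 -0.     0.001] err mm [ 45.5  -5.7 -79. ]
[ 0.74  0.17 -0.91  1.28 -0.39 -0.43]
F [-0.034  0.427  0.021] sd [0.486 0.638 0.607] t 2.0
```

View pics/w1.png

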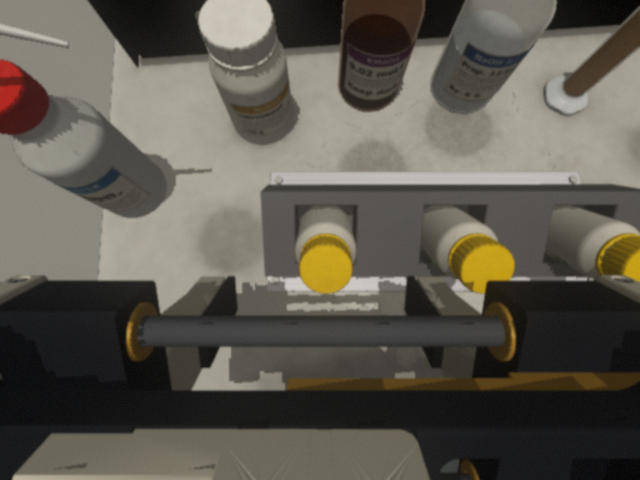

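The wrist view shows the first bottle's cap at (326,263), centred between the fingers (mid column about 323). Its neighbours sit to the right.

```bash
python3 - <<'E'
from h import *
im=cv2.imread("pics/w1.png"); p=camera_params("wrist"); h=cv2.cvtColor(im,cv2.COLOR_BGR2HSV)
y=(h[...,0]>18)&(h[...,0]<35)&(h[...,1]>140)&(h[...,2]>90)
for b in sorted(blobs(y,800),key=lambda b:b[1][0]):
    if b[1][1]>330: continue
    o,d=ray(p,b[1]); d/=np.linalg.norm(d)
    for i in range(3):
        r=CAPS[i]-o; m=r-d*(r@d)
        if np.linalg.norm(m)<.02: print(b[0],b[1].round(1),i,"miss mm",(m*1000).round(1),"along rack y, U:",(m@YR*1000).round(1),(m@U*1000).round(1))
go(grasp(0),RT)
E
```

```text
[ 299  234   54   60 2533] [325.4 263.4] 0 miss mm [3.1 2.4 0.4] along rack y, U: 2.7 -1.1
[ 448  234   67   59 2566] [482.  261.2] 1 miss mm [ 2.8  4.5 -1.9] along rack y, U: 4.7 -2.8
[ 597  234   43   48 1156] [624. 254.] 2 miss mm [-3.6 -1.7  1.2] along rack y, U: -2.0 2.8
t cm [-0.01  0.07  9.07] w [-0.002  0.    -0.001] err mm [ 45.1  -4.3 -78.5]
```

```bash
python3 -m creep '[[[8.7,-0.1,0.2,3,0,0,0],[8.7,-0.1,0.2,6,0,0,0],[8.7,-0.1,0.2,8,0,0,0],[8.7,-0.1,0.2,9.1,0,0,0],[8.7,-0.1,0.2,9.1,0,0,0],[6,-0.1,0.2,9.1,0,0,0],[5,-0.1,0.2,9.1,0,0,0],[4,-0.1,0.2,9.1,0,0,0],[3,-0.1,0.2,9.1,0,0,0],[3,-0.1,0.2,9.1,0,0,0],[3,-0.1,0.2,9.1,0,0,0]]]' 40
python3 - <<'E'
from h import *
go(grasp(0),RT); print(get_state()["q"].round(2),get_state()["force"])
E
```

```text
t: 3.48
eef_pos: [0.6283, 0.2655, 0.0793]
ee_rot: [3.121, -0.501, -0.087]
force: [-5.1, -11.6, 8.4]
width: 0.0417
gripper_force: 40.0
t cm [-0.78  0.04  1.2 ] w [ 0.023  0.022 -0.004] err mm [ -1.1  -0.6 -14.3]
[ 0.54  0.31 -0.88  1.66 -0.3  -0.67] [ -5.13433413 -11.64118386   8.44890642]
```

```bash
python3 -m creep '[[[4.5,0,0,0,0,0,0],[5.5,0,0,0,0,0,0],[7,0,0,0,0,0,0],[8.7,0,0,0,0,0,0],[8.7,0,0,0,0,0,0]]]' 40
cat >> h.py <<'E'
CAPS=CAPS+np.array([[-.0015,-.0015,0],[-.0015,-.0025,0],[0,0,0]])
def tilt(deg,phi=PHI):   # tool leaning: positive = fingers pointing away from the robot
    a=np.radians(deg); x=np.array([np.cos(phi),np.sin(phi),0]); y=np.array([-np.sin(phi),np.cos(phi),0])
    return frame(np.sin(a)*x-np.cos(a)*np.array([0,0,1.]),-y)
def gr(i,deg,h=.025):
    R=tilt(deg); return CAPS[i]-(.049-h)*U+.0188*R[:,2],R
E
python3 - <<'E'
from h import *
print(get_state()["q"].round(2))
go(*gr(0,15))
E
```

```text
t: 4.1
eef_pos: [0.628, 0.2696, 0.0789]
ee_rot: [3.125, -0.499, -0.083]
force: [-0.4, -0.1, -0.2]
width: 0.0793
gripper_force: 0.0
[ 0.54  0.31 -0.88  1.67 -0.3  -0.67]
t cm [-1.31  0.62  0.99] w [ 0.017 -0.237 -0.003] err mm [ -7.3  -5.8 -14.8]
```

```bash
python3 -m creep '[[[8.7,-0.5,0.3,0,0.01,-0.12,0],[8.7,-1,0.5,0.2,0.017,-0.237,0],[8.7,-1.3,0.6,0.2,0.017,-0.237,0],[8.7,-1.3,0.6,0.2,0.017,-0.237,0]]]' 40
python3 - <<'E'
from h import *
print(get_state()["q"].round(2))
go(*gr(0,15))
E
```

```text
t: 4.6
eef_pos: [0.6357, 0.2531, 0.0809]
ee_rot: [3.123, -0.314, -0.095]
force: [2.9, -0.7, 0.9]
width: 0.087
gripper_force: 0.0
[ 0.76  0.36 -0.59  0.56 -0.48  0.23]
t cm [-2.04 -0.94  1.09] w [ 0.023 -0.052 -0.013] err mm [-15.   10.7 -16.8]
```

```bash
python3 -m creep '[[[8.7,0,0,0,0,0,0],[8.7,0,0,0,0,0,0]]]' 40
python3 - <<'E'
from h import *
print(get_state()["q"].round(2),get_state()["qd"].round(2))
go(*gr(0,15))
E
```

```text
t: 4.85
eef_pos: [0.6371, 0.253, 0.0816]
ee_rot: [3.12, -0.319, -0.093]
force: [-0.2, 0.6, 0.1]
width: 0.0872
gripper_force: 0.0
[ 0.76  0.36 -0.6   0.57 -0.48  0.22] [-0.01 -0.01 -0.01 -0.01 -0.    0.01]
t cm [-2.2  -0.95  1.11] w [ 0.025 -0.057 -0.011] err mm [-16.4  10.8 -17.6]
```

```bash
python3 -m creep '[[[8.7,-2.2,-0.95,0.2,0.025,-0.057,-0.011],[8.7,-2.2,-0.95,0.6,0.025,-0.057,-0.011],[8.7,-2.2,-0.95,1.1,0.025,-0.057,-0.011],[8.7,-2.2,-0.95,1.1,0.025,-0.057,-0.011]]]' 40
python3 - <<'E'
from h import *
print(get_state()["q"].round(2),get_state()["force"])
go(*gr(0,15))
E
```

```text
t: 5.35
eef_pos: [0.62, 0.2623, 0.063]
ee_rot: [3.141, -0.26, -0.084]
force: [-0.3, -0.8, 0.3]
width: 0.0867
gripper_force: 0.0
[ 0.78  0.38 -0.56  0.42 -0.5   0.35] [-0.33590433 -0.82393791  0.26290659]
t cm [ 0.08 -0.16 -0.08] w [ 0.001  0.002 -0.002] err mm [0.7 1.6 1. ]
```

Good pose. Now I'll close, then lift along the pocket axis (15° off the tool axis).

```bash
python3 -m creep '[[[6,0.1,-0.15,-0.1,0,0,0],[5,0.1,-0.15,-0.1,0,0,0],[4,0.1,-0.15,-0.1,0,0,0],[3,0.1,-0.15,-0.1,0,0,0],[3,0.1,-0.15,-0.1,0,0,0],[3,0.1,-0.15,-0.1,0,0,0]]]' 40
python3 - <<'E'
from h import *
R=tilt(15); print("lift dir 60mm in tool cm", (R.T@U*6).round(2)); go(*gr(0,15))
print(get_state()["force"])
E
```

```text
t: 6.1
eef_pos: [0.6206, 0.2647, 0.0649]
ee_rot: [-3.14, -0.259, -0.084]
force: [-0.3, -0.6, 0.5]
width: 0.0426
gripper_force: 40.0
lift dir 60mm in tool cm [-1.55  0.   -5.8 ]
t cm [-0.01  0.09  0.08] w [-0.001  0.003 -0.002] err mm [ 0.1 -0.9 -0.8]
[-0.25395897 -0.58799991  0.45872149]
```

```bash
python3 -m creep '[[[3,-0.26,0,-1,0,0,0],[3,-0.52,0,-2,0,0,0],[3,-1.04,0,-4,0,0,0],[3,-1.55,0,-5.8,0,0,0],[3,-1.55,0,-5.8,0,0,0],[3,-1.55,0,-5.8,0,0,0],[3,-1.55,0,-5.8,0,0,0]]]' 40
python3 - <<'E'
from h import *
meas(16); s=get_state(); print(s["q"].round(2),s["eef_pos"],s["width"],s["moment"]); cv2.imwrite("pics/w2.png",grab_frame("wrist"))
E
```

```text
t: 6.98
eef_pos: [0.5907, 0.2669, 0.1161]
ee_rot: [-3.141, -0.258, -0.084]
force: [0.2, 0.3, -2.4]
width: 0.0427
gripper_force: 39.9
F [ 0.004 -0.089 -2.291] sd [0.431 0.486 0.483] t 7.775
[ 0.83  0.29 -0.53  0.36 -0.62  0.38] [0.59090078 0.26724474 0.11694678] 0.042327260793939475 [ 0.06255536  1.12556572 -0.02161372]
```

View pics/w2.png

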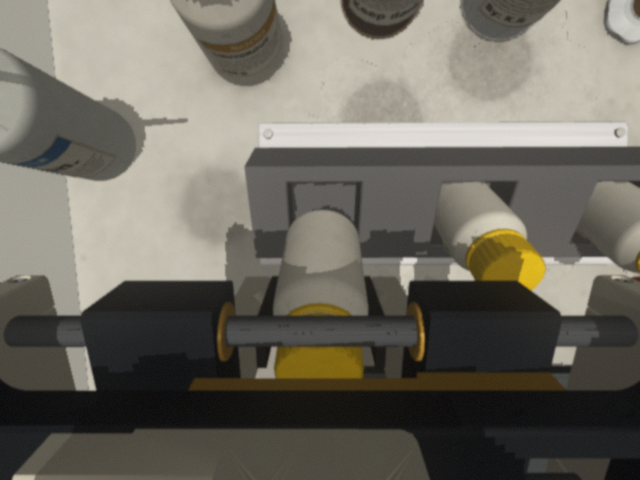

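The picture shows the bottle held between the pads and clear of its empty pocket (325,205). Its mass is about 234 g, so it goes on the plate.

```bash
cat >> h.py <<'E'
PL=(np.array([.485,-.241]),-.042,.004); TR=(np.array([.4425,.130]),-.083,.004)
def slot(P,off,dz,hg=.057,deg=-15):
    c,phi,z=P; R=tilt(deg,phi); xy=c+off*np.array([-np.sin(phi),np.cos(phi)])
    return np.array([*xy,z+hg+dz])+.0188*R[:,2],R
E
python3 - <<'E'
from h import *
R=slot(PL,-.085,0)[1]
go([.45,.12,.22],R); go(*slot(PL,-.085,.05)); print(slot(PL,-.085,.05)[0])
for n,a,b,z in(("crucible",(466,307),(352,327),.04),("stopper",(360,281),(309,267),.02)):
    print(n,onz(camera_params("scene"),a,z),onz(camera_params("side"),b,z))
E
```

```text
t cm [ -9.74  15.84 -13.27] w [-0.001 -0.521 -0.042] err mm [-140.9 -147.3  103.1]
t cm [-6.83 60.05  0.6 ] w [-0.001 -0.521 -0.042] err mm [-114.3 -593.   -24.1]
[ 0.47656954 -0.32572074  0.09284059]
crucible [ 0.58855612 -0.21255252  0.04      ] [ 0.60086554 -0.21811777  0.04      ]
stopper [ 0.53724988 -0.00352341  0.02      ] [ 0.54302246 -0.00854714  0.02      ]
```

```bash
python3 -m creep '[[[3,-3,0,-5,0,0,0],[3,-5,5,-10,0,-0.1,0],[3,-9.7,12,-13.2,0,-0.2,0],[3,-9.7,16,-13.2,0,-0.35,-0.02],[3,-9.7,21,-13.2,0,-0.521,-0.042],[3,-9,27,-12,0,-0.521,-0.042],[3,-9,33,-10,0,-0.521,-0.042],[3,-9,39,-9,0,-0.521,-0.042],[3,-8,45,-6,0,-0.521,-0.042],[3,-8,51,-4,0,-0.521,-0.042],[3,-6.8,56,-2,0,-0.521,-0.042],[3,-6.8,60,0.6,0,-0.521,-0.042],[3,-6.8,60,0.6,0,-0.521,-0.042],[3,-6.8,60,0.6,0,-0.521,-0.042],[3,-6.8,60,0.6,0,-0.521,-0.042]]]' 40
python3 - <<'E'
from h import *
go(*slot(PL,-.085,.05)); go(*slot(PL,-.085,.003)); s=get_state(); print(s["q"].round(2),s["qd"].round(2)); meas(6)
cv2.imwrite("pics/s3.png",grab_frame("side")[230:430,180:400].repeat(2,0).repeat(2,1))
E
```

```text
t: 9.7
eef_pos: [0.4776, -0.3246, 0.0938]
ee_rot: [-3.141, 0.26, -0.041]
force: [0.2, 0.7, -1.9]
width: 0.0426
gripper_force: 39.9
t cm [-0.07  0.11  0.12] w [-0.001 -0.002  0.001] err mm [-1.  -1.1 -1. ]
t cm [1.14 0.12 4.66] w [-0.001 -0.002  0.001] err mm [ -1.   -1.1 -48. ]
[-0.23  0.45 -0.21  0.05 -1.16  1.73] [ 0.01 -0.01 -0.    0.    0.   -0.  ]
F [ 0.003  0.055 -2.364] sd [0.492 0.399 0.508] t 10.0
```

View pics/s3.png

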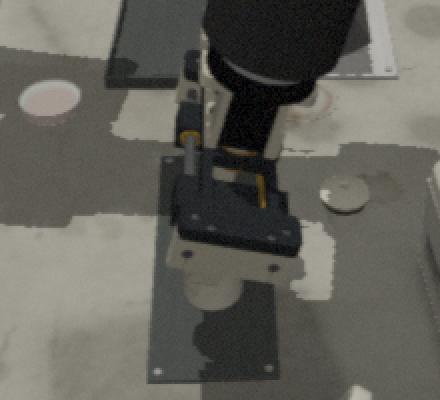

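```bash
python3 -m creep '[[[3,0.3,0.1,1.4,0,0,0],[3,0.7,0.1,2.8,0,0,0],[3,1.0,0.1,4,0,0,0],[3,1.1,0.1,4.4,0,0,0],[3,1.14,0.1,4.6,0,0,0],[3,1.15,0.1,4.7,0,0,0],[3,1.15,0.1,4.7,0,0,0]]]' 40
python3 - <<'E'
from h import *
go(*slot(PL,-.085,.0)); meas(3)
E
```

```text
t: 10.92
eef_pos: [0.4759, -0.3261, 0.0454]
ee_rot: [-3.14, 0.261, -0.041]
force: [-0.7, 2.0, 4.6]
width: 0.0429
gripper_force: 39.9
t cm [ 0.13 -0.04  0.23] w [-0.001 -0.     0.   ] err mm [ 0.7  0.4 -2.5]
F [-0.379  3.326  5.681] sd [0.615 0.553 0.202] t 11.075
```

```bash
python3 -m creep '[[[4.4,0,0,0,0,0,0],[4.8,0,0,0,0,0,0],[5.4,0,0,0,0,0,0],[6.5,0,0,0,0,0,0],[6.5,0,0,0,0,0,0],[6.5,-0.5,0,-2,0,0,0],[6.5,-1.3,0,-5,0,0,0],[6.5,-2.4,0,-9,0,0,0],[6.5,-3.6,0,-13.5,0,0,0],[6.5,-3.6,0,-13.5,0,0,0]]]' 40
python3 - <<'E'
from h import *
p,R=gr(1,15); print(p+.09*U); go(p+.09*U,R); 
cv2.imwrite("pics/s4.png",grab_frame("side")[230:430,180:400].repeat(2,0).repeat(2,1))
E
```

```text
t: 12.32
eef_pos: [0.478, -0.3273, 0.1883]
ee_rot: [3.14, 0.255, -0.042]
force: [0.5, -0.2, -1.0]
width: 0.0651
gripper_force: 0.0
[0.56836033 0.16730442 0.14159659]
t cm [  7.92 -49.8    2.71] w [0.001 0.516 0.041] err mm [ 90.4 494.6 -46.7]
```

View pics/s4.png

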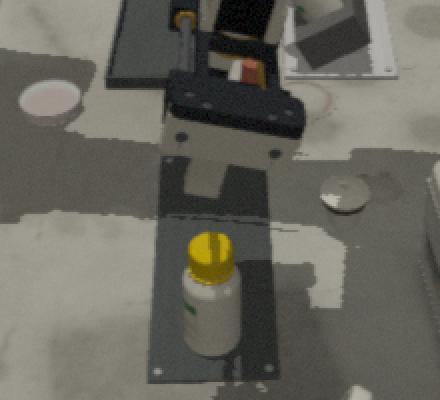

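The first bottle stands upright on the plate (crop base at (213,345)). Now the middle bottle.

```bash
python3 -m creep '[[[8.7,0,-6,-1,0,0,0],[8.7,0,-12,-1,0,0,0],[8.7,0,-18,-1,0,0.1,0],[8.7,0,-24,-1,0,0.2,0],[8.7,0,-30,-1,0,0.3,0],[8.7,0,-36,-1,0,0.4,0.02],[8.7,2,-42,-1,0,0.5,0.041],[8.7,4,-47,0,0,0.516,0.041],[8.7,7.9,-49.8,2.7,0,0.516,0.041],[8.7,7.9,-49.8,2.7,0,0.516,0.041],[8.7,7.9,-49.8,2.7,0,0.516,0.041],[8.7,7.9,-49.8,2.7,0,0.516,0.041]]]' 40
python3 - <<'E'
from h import *
p,R=gr(1,15); go(p+.09*U,R); go(p,R); print(get_state()["q"].round(2)); meas(8)
im=grab_frame("wrist"); pp=camera_params("wrist"); h=cv2.cvtColor(im,cv2.COLOR_BGR2HSV)
y=(h[...,0]>18)&(h[...,0]<35)&(h[...,1]>140)&(h[...,2]>90)
for b in blobs(y,500):
    o,d=ray(pp,b[1]); d/=np.linalg.norm(d)
    for i in range(3):
        r=CAPS[i]-o; m=r-d*(r@d)
        if np.linalg.norm(m)<.02: print(b[0],b[1].round(1),i,"miss mm",(m*1000).round(1))
E
```

```text
t: 13.88
eef_pos: [0.5659, 0.1677, 0.1391]
ee_rot: [-3.14, -0.255, -0.084]
force: [-0.5, -0.1, 0.4]
width: 0.0871
gripper_force: 0.0
t cm [ 0.3   0.02 -0.18] w [-0.002  0.007 -0.002] err mm [ 2.4 -0.4  2.5]
t cm [2.69 0.03 8.5 ] w [-0.002  0.007 -0.002] err mm [ 47.3  -4.1 -75.5]
[ 0.73  0.17 -0.62  0.31 -0.63  0.52]
F [-0.023  0.271 -0.29 ] sd [0.462 0.355 0.441] t 14.275
[ 294  202   56   63 2875] [321.7 233.5] 1 miss mm [ 2.2 -0.1 -0.1]
[ 451  202   69   63 3132] [486.  232.9] 2 miss mm [ 2.7  2.2 -1.2]
```

```bash
python3 -m creep '[[[8.7,0.9,0,3,0,0,0],[8.7,1.7,0,5.7,0,0,0],[8.7,2.3,0,7.5,0,0,0],[8.7,2.6,0,8.6,0,0,0],[8.7,2.6,0,8.6,0,0,0],[6.5,2.6,0,8.6,0,0,0],[5.5,2.6,0,8.6,0,0,0],[4.5,2.6,0,8.6,0,0,0],[3,2.6,0,8.6,0,0,0],[3,2.6,0,8.6,0,0,0],[3,2.6,0,8.6,0,0,0]]]' 40
python3 - <<'E'
from h import *
go(*gr(1,15)); print(get_state()["q"].round(2),get_state()["force"])
E
```

```text
t: 15.7
eef_pos: [0.6128, 0.1646, 0.0618]
ee_rot: [-3.14, -0.254, -0.083]
force: [-1.1, -0.0, 2.1]
width: 0.0428
gripper_force: 39.9
t cm [ 0.1   0.09 -0.17] w [-0.001  0.008 -0.001] err mm [ 0.4 -1.   1.8]
[ 0.65  0.33 -0.65  0.41 -0.44  0.48] [-1.1066414  -0.02311839  2.11650833]
```

```bash
python3 -m creep '[[[3,-0.26,0,-1,0,0,0],[3,-0.52,0,-2,0,0,0],[3,-1.04,0,-4,0,0,0],[3,-1.55,0,-5.8,0,0,0],[3,-1.55,0,-5.8,0,0,0],[3,-1.55,0,-5.8,0,0,0],[3,-1.55,0,-5.8,0,0,0]]]' 40
python3 - <<'E'
from h import *
meas(16); s=get_state(); print(s["q"].round(2),s["eef_pos"],s["width"])
print("plate 0"); go([.45,.05,.22],slot(PL,0,0)[1]); go(*slot(PL,0,.05))
for o in(.085,0,-.085): print("tray",o); go(*slot(TR,o,.06))
E
```

```text
t: 16.58
eef_pos: [0.5831, 0.1666, 0.1131]
ee_rot: [-3.141, -0.253, -0.083]
force: [0.3, -0.2, -1.3]
width: 0.0427
gripper_force: 39.9
F [-0.035 -0.199 -1.861] sd [0.41  0.336 0.409] t 17.375
[ 0.7   0.22 -0.63  0.34 -0.57  0.52] [0.58328166 0.16698784 0.11397977] 0.042807515832196524
plate 0
t cm [ -9.25  12.74 -13.38] w [-0.001 -0.516 -0.041] err mm [-133.3 -117.   106. ]
t cm [-7.21 41.49  0.25] w [-0.001 -0.516 -0.041] err mm [-103.1 -407.8  -21.1]
tray 0.085
t cm [-14.03  -3.65  -2.49] w [-0.001 -0.516  0.   ] err mm [-138.6   48.1  -11.1]
tray 0
t cm [-14.03   4.85  -2.5 ] w [-0.001 -0.516  0.   ] err mm [-145.6  -36.6  -11.1]
tray -0.085
t cm [-14.03  13.35  -2.51] w [-0.001 -0.516  0.   ] err mm [-152.7 -121.3  -11.1]
```

This one is about 190 g, so it goes to the plate's middle slot.

```bash
python3 -m creep '[[[3,-3,0,-5,0,0,0],[3,-5,5,-10,0,-0.1,0],[3,-9.3,9,-13.2,0,-0.2,0],[3,-9.3,14,-13.2,0,-0.35,-0.02],[3,-9.3,19,-13.2,0,-0.516,-0.041],[3,-9,25,-11,0,-0.516,-0.041],[3,-9,31,-8,0,-0.516,-0.041],[3,-8,37,-4,0,-0.516,-0.041],[3,-7.2,41.5,0.2,0,-0.516,-0.041],[3,-7.2,41.5,0.2,0,-0.516,-0.041],[3,-7.2,41.5,0.2,0,-0.516,-0.041],[3,-7.2,41.5,0.2,0,-0.516,-0.041],[3,-7.2,41.5,0.2,0,-0.516,-0.041]]]' 40
python3 - <<'E'
from h import *
go(*slot(PL,0,.05)); go(*slot(PL,0,.003)); meas(6)
E
```

```text
t: 19.0
eef_pos: [0.4808, -0.24, 0.0946]
ee_rot: [-3.14, 0.26, -0.04]
force: [0.3, 0.1, -1.9]
width: 0.0428
gripper_force: 39.9
t cm [-0.02  0.08  0.19] w [-0.001 -0.002  0.002] err mm [-0.7 -0.7 -1.8]
t cm [1.19 0.08 4.73] w [-0.001 -0.002  0.002] err mm [ -0.7  -0.7 -48.8]
F [-0.234 -0.193 -1.985] sd [0.555 0.609 0.537] t 19.3
```

```bash
python3 -m creep '[[[3,0.3,0.1,1.4,0,0,0],[3,0.7,0.1,2.8,0,0,0],[3,1.0,0.1,4,0,0,0],[3,1.15,0.1,4.4,0,0,0],[3,1.17,0.1,4.6,0,0,0],[3,1.19,0.1,4.7,0,0,0],[3,1.19,0.1,4.7,0,0,0]]]' 40
python3 - <<'E'
from h import *
go(*slot(PL,0,.0)); meas(3)
E
```

```text
t: 20.18
eef_pos: [0.4796, -0.2419, 0.0452]
ee_rot: [-3.14, 0.261, -0.042]
force: [0.0, 0.3, -2.4]
width: 0.043
gripper_force: 39.9
t cm [ 0.11 -0.11  0.22] w [-0.001 -0.001  0.   ] err mm [ 0.6  1.1 -2.4]
F [ 0.572  0.151 -2.081] sd [0.563 0.488 0.251] t 20.325
```

```bash
python3 -m creep '[[[3,0.03,0,0.1,0,0,0],[3,0.05,0,0.2,0,0,0],[3,0.05,0,0.2,0,0,0]]]' 40; python3 -c "
from h import *
meas(3)"; python3 -m creep '[[[3,0.02,0,0.1,0,0,0],[3,0.02,0,0.1,0,0,0]]]' 40;  python3 -c "
from h import *
meas(3);go(*slot(PL,0,0))"
```

```text
t: 20.7
eef_pos: [0.4795, -0.2418, 0.043]
ee_rot: [-3.14, 0.262, -0.042]
force: [1.0, 0.9, -0.0]
width: 0.0427
gripper_force: 39.9
F [ 0.062 -0.193 -0.11 ] sd [0.166 0.638 0.384] t 20.85
t: 21.1
eef_pos: [0.4798, -0.2419, 0.0427]
ee_rot: [-3.141, 0.261, -0.041]
force: [0.7, 1.4, 8.2]
width: 0.043
gripper_force: 40.0
F [0.639 2.154 7.117] sd [0.264 0.029 0.312] t 21.25
t cm [ 0.03 -0.11 -0.02] w [-0.001 -0.001  0.001] err mm [0.4 1.1 0.1]
```

Seated. Release, rise and head for the third bottle.

```bash
python3 -m creep '[[[4.4,0,0,0,0,0,0],[4.8,0,0,0,0,0,0],[5.4,0,0,0,0,0,0],[6.5,0,0,0,0,0,0],[6.5,0,0,0,0,0,0],[6.5,-0.5,0,-2,0,0,0],[6.5,-1.3,0,-5,0,0,0],[6.5,-2.4,0,-9,0,0,0],[6.5,-3.6,0,-13.5,0,0,0],[6.5,-3.6,0,-13.5,0,0,0]]]' 40
python3 - <<'E'
from h import *
p,R=gr(2,15); print(p+.09*U); go(p+.09*U,R); 
cv2.imwrite("pics/s5.png",grab_frame("side")[230:430,180:400].repeat(2,0).repeat(2,1))
E
```

```text
t: 22.5
eef_pos: [0.4816, -0.2426, 0.1853]
ee_rot: [3.142, 0.255, -0.041]
force: [0.0, 0.9, 0.5]
width: 0.0652
gripper_force: 0.0
[0.56086033 0.06850442 0.14239659]
t cm [  7.5  -31.41   2.48] w [-0.     0.516  0.041] err mm [ 79.3 311.1 -42.9]
```

View pics/s5.png

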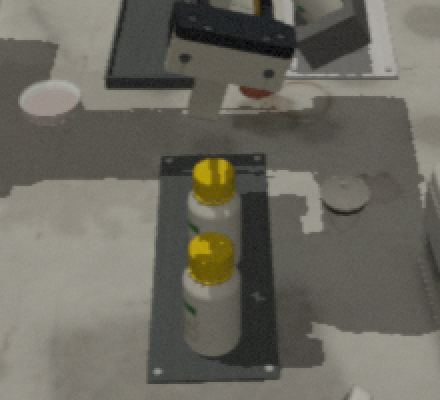

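Both bottles stand upright on the plate (crop caps at (212,180) and (211,257)). Now the third.

```bash
python3 -m creep '[[[8.7,0,-6,-1,0,0.1,0],[8.7,0,-12,-1,0,0.25,0],[8.7,0,-18,-1,0,0.4,0.02],[8.7,2,-24,-1,0,0.516,0.041],[8.7,4,-29,0,0,0.516,0.041],[8.7,7.5,-31.4,2.5,0,0.516,0.041],[8.7,7.5,-31.4,2.5,0,0.516,0.041],[8.7,7.5,-31.4,2.5,0,0.516,0.041],[8.7,7.5,-31.4,2.5,0,0.516,0.041]]]' 40
python3 - <<'E'
from h import *
p,R=gr(2,15); go(p+.09*U,R); go(p,R); print(get_state()["q"].round(2)); meas(8)
im=grab_frame("wrist"); pp=camera_params("wrist"); h=cv2.cvtColor(im,cv2.COLOR_BGR2HSV)
y=(h[...,0]>18)&(h[...,0]<35)&(h[...,1]>140)&(h[...,2]>90)
for b in blobs(y,500):
    o,d=ray(pp,b[1]); d/=np.linalg.norm(d); r=CAPS[2]-o; m=r-d*(r@d)
    if np.linalg.norm(m)<.02: print(b[0],b[1].round(1),"miss mm",(m*1000).round(1))
E
```

```text
t: 23.68
eef_pos: [0.5583, 0.0684, 0.1388]
ee_rot: [-3.14, -0.255, -0.084]
force: [-0.5, -0.2, -0.5]
width: 0.0867
gripper_force: 0.0
t cm [ 0.34 -0.03 -0.28] w [-0.001  0.007 -0.002] err mm [2.6 0.1 3.6]
t cm [ 2.73 -0.02  8.39] w [-0.001  0.007 -0.002] err mm [ 47.4  -3.6 -74.3]
[ 0.57  0.11 -0.67  0.27 -0.6   0.71]
F [-0.098  0.165 -0.079] sd [0.557 0.272 0.449] t 24.075
[ 295  203   56   63 2876] [322.8 234.3] miss mm [ 2.8  1.  -0.1]
```

```bash
python3 -m creep '[[[8.7,0.8,0,3,0,0,0],[8.7,1.7,0.05,5.7,0,0,0],[8.7,2.2,0.05,7.5,0,0,0],[8.7,2.5,0.05,8.5,0,0,0],[8.7,2.5,0.05,8.5,0,0,0],[6.5,2.5,0.05,8.5,0,0,0],[5.5,2.5,0.05,8.5,0,0,0],[4.5,2.5,0.05,8.5,0,0,0],[3,2.5,0.05,8.5,0,0,0],[3,2.5,0.05,8.5,0,0,0],[3,2.5,0.05,8.5,0,0,0]]]' 40
python3 -m creep '[[[3,-0.26,0,-1,0,0,0],[3,-0.52,0,-2,0,0,0],[3,-1.04,0,-4,0,0,0],[3,-1.55,0,-5.8,0,0,0],[3,-1.55,0,-5.8,0,0,0],[3,-1.55,0,-5.8,0,0,0],[3,-1.55,0,-5.8,0,0,0]]]' 40
python3 - <<'E'
from h import *
meas(16); s=get_state(); print(s["q"].round(2),s["eef_pos"],s["width"])
print("plate"); go(*slot(PL,.085,.05))
for o in(.085,0,-.085): print("tray",o); go(*slot(TR,o,.06))
E
```

```text
t: 25.5
eef_pos: [0.6039, 0.0648, 0.0626]
ee_rot: [-3.14, -0.254, -0.083]
force: [-1.2, -0.7, 2.8]
width: 0.0426
gripper_force: 40.0
t: 26.38
eef_pos: [0.5741, 0.0669, 0.1139]
ee_rot: [-3.141, -0.253, -0.083]
force: [0.6, -0.0, -4.8]
width: 0.0428
gripper_force: 39.9
F [ 0.22  -0.057 -4.512] sd [0.5   0.377 0.447] t 27.175
[ 0.54  0.17 -0.68  0.29 -0.53  0.71] [0.5744682  0.06724185 0.11472637] 0.04303289899856337
plate
t cm [-7.52 22.99  0.28] w [-0.001 -0.516 -0.041] err mm [ -90.8 -223.1  -21.9]
tray 0.085
t cm [-14.   -13.67  -2.39] w [-0.001 -0.516  0.   ] err mm [-129.8  147.9  -11.9]
tray 0
t cm [-14.    -5.17  -2.4 ] w [-0.001 -0.516  0.   ] err mm [-136.8   63.2  -11.9]
tray -0.085
t cm [-14.     3.33  -2.42] w [-0.001 -0.516  0.   ] err mm [-143.9  -21.5  -11.9]
```

About 460 g, so it goes to the middle of the tray.

```bash
python3 -m creep '[[[3,-3,0,-5,0,0,0],[3,-7,-1,-7,0,-0.1,0],[3,-11,-3,-8,0,-0.25,0],[3,-14,-5.2,-7,0,-0.4,0],[3,-14,-5.2,-5,0,-0.516,0],[3,-14,-5.2,-2.4,0,-0.516,0],[3,-14,-5.2,-2.4,0,-0.516,0],[3,-14,-5.2,-2.4,0,-0.516,0],[3,-14,-5.2,-2.4,0,-0.516,0]]]' 40
python3 - <<'E'
from h import *
go(*slot(TR,0,.06)); go(*slot(TR,0,.003)); meas(6); print(get_state()["q"].round(2))
cv2.imwrite("pics/s6.png",cv2.hconcat([cv2.resize(grab_frame("scene")[180:340,180:380],None,fx=2,fy=2),cv2.resize(grab_frame("side")[150:310,180:380],None,fx=2,fy=2)]))
E
```

```text
t: 28.3
eef_pos: [0.438, 0.1311, 0.1041]
ee_rot: [-3.139, 0.26, -0.081]
force: [0.4, 0.8, -3.4]
width: 0.043
gripper_force: 39.9
t cm [0.01 0.07 0.13] w [-0.002 -0.002  0.002] err mm [-0.3 -0.7 -1.3]
t cm [1.47 0.09 5.64] w [-0.002 -0.002  0.002] err mm [ -0.3  -0.7 -58.3]
F [-0.06   0.129 -4.397] sd [0.532 0.256 0.681] t 28.6
[ 0.58  0.28 -0.37 -0.18 -1.13  1.01]
```

View pics/s6.png

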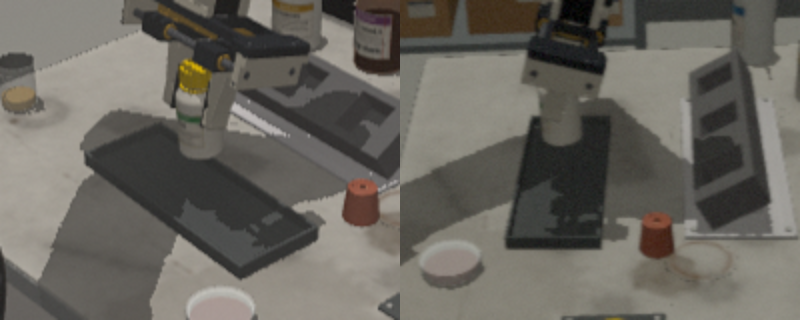

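The third bottle hangs upright over the middle of the tray (side crop base at (562,140)). The empty rack and the bystanders are undisturbed.

```bash
python3 -m creep '[[[3,0.4,0.1,1.6,0,0,0],[3,0.9,0.1,3.4,0,0,0],[3,1.2,0.1,4.6,0,0,0],[3,1.35,0.1,5.2,0,0,0],[3,1.43,0.1,5.5,0,0,0],[3,1.47,0.1,5.65,0,0,0],[3,1.47,0.1,5.65,0,0,0]]]' 40;  python3 -c "
from h import *
meas(3)"; python3 -m creep '[[[3,0.02,0,0.1,0,0,0],[3,0.02,0,0.1,0,0,0]]]' 40;  python3 -c "
from h import *
meas(3);go(*slot(TR,0,0))"
```

```text
t: 29.58
eef_pos: [0.4374, 0.13, 0.0446]
ee_rot: [-3.14, 0.261, -0.082]
force: [0.1, -0.5, -4.7]
width: 0.0429
gripper_force: 39.9
F [ 0.022 -0.291 -4.54 ] sd [0.591 0.446 0.072] t 29.725
t: 29.98
eef_pos: [0.4376, 0.13, 0.0439]
ee_rot: [-3.14, 0.261, -0.082]
force: [1.0, -0.3, 1.9]
width: 0.0425
gripper_force: 40.0
F [ 0.551 -0.22   3.054] sd [0.595 0.514 0.813] t 30.125
t cm [ 0.02 -0.04  0.1 ] w [-0.001 -0.001  0.001] err mm [ 0.   0.4 -1. ]
```

Seated (+7.5 N). Release, rise and check.

```bash
python3 -m creep '[[[4.4,0,0,0,0,0,0],[4.8,0,0,0,0,0,0],[5.4,0,0,0,0,0,0],[6.5,0,0,0,0,0,0],[6.5,0,0,0,0,0,0],[6.5,-0.5,0,-2,0,0,0],[6.5,-1.3,0,-5,0,0,0],[6.5,-2.4,0,-9,0,0,0],[6.5,-4,0,-15,0,0,0],[6.5,-5,0,-19,0,0,0],[6.5,-5,0,-19,0,0,0],[6.5,-5,0,-19,0,0,0]]]' 40
python3 - <<'E'
from h import *
cv2.imwrite("pics/s7.png",cv2.hconcat([cv2.resize(grab_frame("scene")[150:430,150:550],None,fx=1,fy=1),grab_frame("side")[150:430,150:450]]))
E
```

```text
t: 31.62
eef_pos: [0.4375, 0.1295, 0.2393]
ee_rot: [-3.14, 0.262, -0.082]
force: [0.1, 0.3, -0.4]
width: 0.0646
gripper_force: 0.0
```

View pics/s7.png

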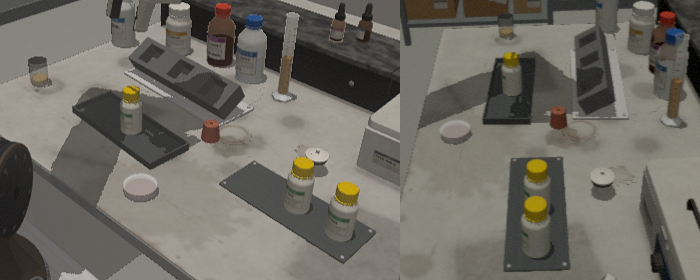

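The heavy bottle stands upright in the tray (scene crop (131,110)). The two light ones stand upright on the plate at (300,185) and (343,210), and the bystanders have not moved.

```bash
python3 -c "
from station import job_done
print(job_done())"
```

```text
the job is handed in; nothing more can be done
None
```

I've handed the job in: the heavy bottle (about 460 g) stands upright in the tray and the two light ones (about 235 g and 190 g) stand upright on the plate, all set down gently at about 32 s of the 69 s, with the crucible, stopper and beaker unmoved in the last pictures; the hand-in gave no verdict.

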